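# Hold down the heater's recessed reset button with the reset key

## Task

The dry-block heater has tripped. Slide the orange reset key straight up out of its slotted holder, put its pin through the red-ringed hole in the heater's top and push the recessed reset button fully down. Finish while still gripping the key upright and holding the button down with it; leave the white comb in its slot and the small beaker, dropper bottle and reagent bottle where they stand.

Things in the scene. Friction and masses are not known exactly. Their poses are not given: they have to be found in the camera images.
- reset_key: orange reset key, loose, 0.04 to 0.09 kg: an upright flat grip plate 44 mm wide (key x), 8 mm thick (key y) and 55 mm tall (key z), and below its middle a round steel pin of 8 mm diameter and 40 mm length, with a small chamfer at its tip. Whole key 95 mm tall. Origin at the pin's tip, z up along the pin. It starts upright in one of the holder's two slots, pin tip 5 mm above the worktop; the top 32 mm of the plate stand out of the holder.
- key_plate (a point): centre of the orange key's grip plate, 67.5 mm above the pin's tip, axes as the key: grip across the 8 mm thickness (y), above the holder's top.
- key_tip (a point): centre of the free end (tip) of the orange key's pin, axes as the key.
- holder: grey slotted holder, fixed, 66 mm (x) by 126 mm (y) by 68 mm tall on a foot 76 by 136 mm. Two slots lie side by side, centres 36 mm to either side of its centre along y; each is 46.5 mm long (x) and 10.5 mm wide (y). The plates stand on ledges 45 mm up, 23 mm deep in the slots; beneath is a well for pin or teeth. Origin at the centre of its underside.
- holder_top (a point): centre of the holder's top face, 68 mm above the worktop, axes as the holder.
- heater: white dry-block heater, fixed, 150 mm (x) by 180 mm (y), top panel 60 mm above the worktop; on its far (+x) part an aluminium block with dark wells rises to 71 mm. Origin at the centre of its underside; its front, with a small grey knob 12 mm out, faces -x.
- reset_aperture (a point): centre of the mouth of the reset hole in the heater's top panel, at the upper face of its red ring (29 mm outer, 21 mm inner diameter, 62 mm above the worktop), 40 mm towards the front and 48 mm to -y from the heater's centre. The hole goes straight down, 19 mm in diameter; the button's round red top, 15 mm across, lies 20 mm below this point when released.
- reset_button (a joint): travel of the recessed reset button in m: 0 released, 0.008 fully down (stop). Sprung: 1.5 N starts it, 4.5 N holds it fully down; it comes back up when let go.
- reset_button_top (a point): centre of the red button's top face, moves down with it.
- comb_plate (a point): centre of the white comb's plate (loose, 44 by 8 by 55 mm with grey ribs, teeth below) that stands in the holder's other slot; leave alone.
- small_beaker_mid (a point): centre of a small glass beaker, loose, 51 mm wide and 58 mm tall; leave alone.
- dropper_mid (a point): centre of a white dropper bottle, loose, 32 mm wide and 76 mm tall; leave alone.
- reagent_mid (a point): centre of a small bottle with a blue cap, loose, 38 mm wide and 52 mm tall; leave alone.
There are look-alikes about, which are no part of the job. There is more than one size of the heater; the one meant has the size given above.

How it is judged:
By the outcome, as a careful person would: the job done as asked, in the order asked, and still so for the second after the job is handed in, while the arm keeps its last pose, push and grip.
It also fails if it takes over 48 s, if anything falls off the work surface, if the arm or the gripper's body presses on something with over 40 N, if the wrist force passes 120 N, or if a joint passes its speed limit or range.

## Robot

A 6-joint arm with a two-finger parallel gripper is mounted at the origin on a cart in front of the work surface, level with it; the furniture and walls round the work are solid. World frame = base frame: x ahead of the robot, y to its left, z up, the work surface at z = 0. Lengths are in m, angles in rad, forces in N, time in s.
With the tool pointing down it reaches from about 0.35 to 0.775 m from the base axis. Payload 5.5 kg.
Tool frame: the origin (TCP) lies on the mounting face of the last link; the fingertips stand 173 mm ahead of it and the grasp point (between the pads) lies 155 mm ahead of it; z points along the fingers, y is the direction in which the jaws open and shut (so a half turn about z gives the same grasp; the last joint's range is limited). The gripper opens to 85 mm and grips with 20 to 120 N. Pads are 22 mm wide; open, the fingers measure 114 mm over their backs; the gripper's body (76 mm by 85 mm) begins 54 mm behind the grasp point. The pads swing forward as they close: fully open they stand 13 mm farther back than shut.
Start: joints at [1.01, 0.313, 0.046, 1.304, 0, 1.431], TCP at [0.235, 0.525, 0.405] pointing down, gripper open.
Joint ranges: [-2.76, 2.76], [-0.86, 1.69], [-1.03, 1.26], [-2.2, 2.34], [-1.47, 1.5], [-3.14, 3.14]. Speed limits (rad/s): [2.57, 2.57, 3.14, 3.14, 3.14, 3.14].

## Interface

Orientations are given as a unit quaternion [w, x, y, z].
In Python, from workcell import get_state, eyes, env gives the robot as it stands. The module is installed in compiled form; this text tells all that it offers.
- The arm moves only by the tool carry_out, never from a script. Its argument "motion" is a list of rows, each an object of numbers: "jaw": the opening, from -1 (shut) to 1 (fully open); "tx", "ty", "tz": the shift along the tool's x, y, z in cm; "wx", "wy", "wz": the turn, a rotation vector about the tool's x, y, z in degrees. In form: [{"jaw": .., "tx": .., "ty": .., "tz": .., "wx": .., "wy": .., "wz": ..}, ...]. A call has 1 to 20 rows; each row shifts and turns the commanded pose from where the row before left it, along the tool's axes as they then stand; what a row does not reach is not made up. A row lasts 1/8 s, in which the tool goes at most 62.5 mm and 10.7 degrees, less where a joint would pass 70% of its speed; a pose out of reach is approached as far as the arm can. A call with a gripper value outside its range is refused whole. The fingers move at their own pace and stop on an object; "force" is the grip in N (left out, the last holds). Time passes only in rows, so rows that do not move let the fingers close. It gives the time, the measured TCP pose, the force and the opening at its end, in the units of the state.
- get_state(): the state, without advancing time (a new reading comes with each control period).
- eyes.read_camera(name): name is "scene" or "top" or "wrist"; returns the picture (420x560x3 uint8, blue, green, red); there is no depth.
- eyes.calibration(name): a dict with "K" (3x3 intrinsics, pixels), "k1" (the pictures are not rectified: a ray, as slopes to the right and down, at radius r is drawn at 1 + k1 r^2 times it, then the intrinsics apply), "camera_from_world" (4x4, takes a point from world to camera coordinates). Camera axes: x right, y up, looking along -z (the intrinsics and any distortion apply to the point x, -y, -z); pixel columns grow to the right and rows downward; lengths in m; the calibration is good to about 2 mm. A picture is of the moment at which its call begins: read the wrist's pose just before it. calibration takes no time and is no camera call; for the wrist camera it gives the pose at the moment of the call.
- env.hand_in(): hands the job in, once; it reports no verdict.
The state is a dict: "clock": time; "joint_pos": joint angles; "qvel": joint speeds; "tau": joint torques, N m; "tcp_pos": TCP position; "orientation": TCP orientation; "wrist_force": force on the tool from outside, world axes, zero at the start; "ft_torque": the same for the moment, N m; "finger_gap": finger opening in m.
Only numpy, scipy, OpenCV 4.12 (cv2) and the standard library are available. Lean on these libraries where they do the work, as an engineer would, in place of code of your own. Each camera call takes 0.05 s, during which the arm holds its last target.

## Working session

There is one attempt and no reset: what is moved stays moved. The work goes in short steps, Python scripts to look and compute and a tool call to move; the robot and the scene stay as the last step left them, time stands still between calls to the robot, and variables do not carry over. Pictures are saved under pics/ and viewed, and the job is handed in when it is done.

Besides the shell and the picture viewer there is one more tool, called as name([rows], argument=value, ...), one row to a line, values as JSON. carry_out: Moves the arm, as the interface text tells. Its arguments: {"type":"object","properties":{"motion":{"type":"array"},"force":{"type":"number"}},"required":["motion"]}

```bash
mkdir -p pics
cat > h.py <<'E'
import numpy as np, cv2
from workcell import get_state, eyes, env
def ray(cal,u,v):
    K=np.array(cal["K"]);k1=cal["k1"];T=np.array(cal["camera_from_world"])
    d=np.array([(u-K[0,2])/K[0,0],(v-K[1,2])/K[1,1]]);s=d.copy()
    for _ in range(30): s=d/(1+k1*(s@s))
    c=np.array([s[0],-s[1],-1]);R=T[:3,:3];o=-R.T@T[:3,3]
    return o,R.T@c
def onz(cal,u,v,z):
    o,d=ray(cal,u,v);return o+d*(z-o[2])/d[2]
def proj(cal,p):
    K=np.array(cal["K"]);k1=cal["k1"];T=np.array(cal["camera_from_world"])
    c=T[:3,:3]@np.array(p)+T[:3,3];s=np.array([c[0],-c[1]])/-c[2];s=s*(1+k1*(s@s))
    return K[0,0]*s[0]+K[0,2],K[1,1]*s[1]+K[1,2]
E
python3 - <<'E'
from h import *
s=get_state();print(s)
for n in("scene","top","wrist"):
    c=eyes.calibration(n);im=eyes.read_camera(n);cv2.imwrite(f"pics/{n}0.png",im)
    T=np.array(c["camera_from_world"]);print(n,c["K"],c["k1"],-T[:3,:3].T@T[:3,3])
E
```

```text
{'clock': 0.0, 'joint_pos': array([1.01042018e+00, 3.13992048e-01, 4.49658243e-02, 1.30361357e+00,
       6.74128604e-06, 1.43121379e+00]), 'qvel': array([ 1.67417003e-03,  6.95101438e-04, -9.62128392e-05,  1.17582166e-03,
       -1.05829319e-03,  2.52131745e-04]), 'tau': array([ 3.62112432e-04, -4.80629218e+01,  2.98530954e+01,  1.94987759e-02,
       -2.41244379e-04, -6.27611083e-07]), 'tcp_pos': array([0.23476673, 0.5246636 , 0.40380796]), 'orientation': array([-3.19209423e-04,  2.08847883e-01,  9.77947704e-01, -8.64703750e-04]), 'wrist_force': array([ 0.2966378 ,  1.08449723, -0.53404882]), 'ft_torque': array([ 0.0207041 , -0.01002675, -0.01542542]), 'finger_gap': 0.08550614264505793}
scene [[422.10655243   0.         277.29838757]
 [  0.         422.10655243 208.30255502]
 [  0.           0.           1.        ]] 0.006864442232417531 [-0.15899567 -0.37869064  0.88222295]
top [[474.90896493   0.         278.16026972]
 [  0.         474.90896493 201.36764584]
 [  0.           0.           1.        ]] -0.10219632817269404 [0.29239871 0.03756422 1.40936477]
wrist [[297.61300126   0.         279.61127001]
 [  0.         297.61300126 209.09462094]
 [  0.           0.           1.        ]] -0.04659302241686788 [0.16838273 0.55585649 0.37404619]
```

View pics/scene0.png

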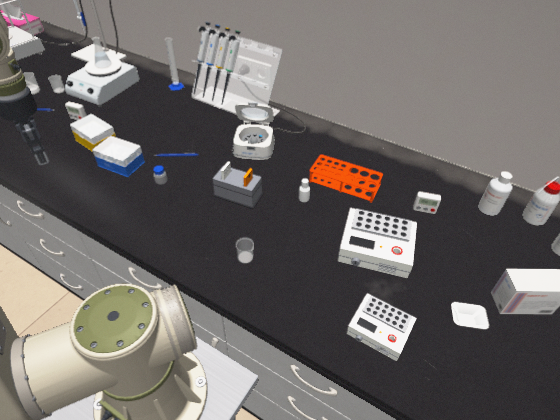

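View pics/top0.png

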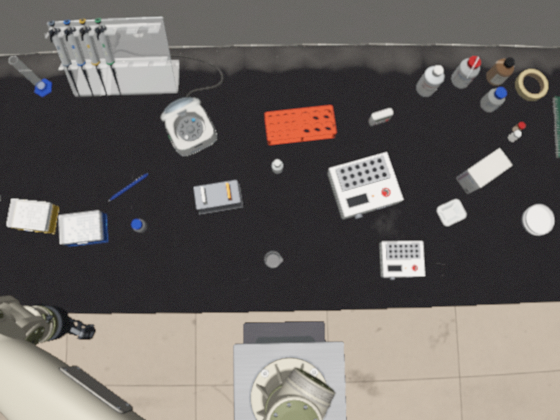

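View pics/wrist0.png

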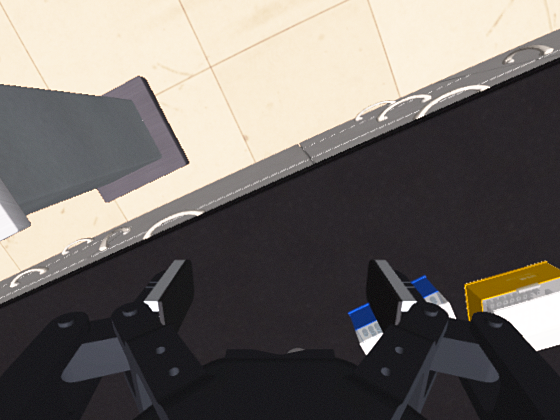

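The scene shows two heaters, at top-view px (366,186) and (403,259). The holder is at (218,197), with the orange key at (228,191) and the white comb at (205,194). I'll measure the heaters' sizes and enlarge.

Run:
```python
from h import *
im=cv2.imread("pics/top0.png");c=eyes.calibration("top")
a=cv2.resize(im[170:225,180:255],None,fx=5,fy=5,interpolation=cv2.INTER_CUBIC)
b=cv2.resize(im[145:290,320:440],None,fx=4,fy=4,interpolation=cv2.INTER_CUBIC)
o=np.zeros((600,800,3),np.uint8);o[:275,:375]=a;o[:580,375:][:, :425]=0
b=b[:580,:425*1] if b.shape[1]>425 else b
o[:b.shape[0],375:375+b.shape[1]]=b
cv2.imwrite("pics/crop.png",o)
g=cv2.cvtColor(im,cv2.COLOR_BGR2GRAY)
m=(g>120).astype(np.uint8);m=cv2.morphologyEx(m,cv2.MORPH_CLOSE,np.ones((9,9)))
for ct in cv2.findContours(m[145:290,320:440].copy(),0,1)[0]:
    if cv2.contourArea(ct)<300: continue
    r=cv2.minAreaRect(ct+np.array([320,145]));P=[onz(c,*p,0.06)[:2] for p in cv2.boxPoints(r)]
    print(r,np.round(P,3),[np.linalg.norm(P[i]-P[i-1]).round(3) for i in range(4)])
hsv=cv2.cvtColor(im,cv2.COLOR_BGR2HSV)
red=((hsv[...,0]<6)|(hsv[...,0]>174))&(hsv[...,1]>90)&(hsv[...,2]>80)
n,l,st,ce=cv2.connectedComponentsWithStats(red.astype(np.uint8))
for i in range(1,n):
    if st[i,4]>8: print("red",st[i],ce[i],onz(c,*ce[i],0.062).round(4))
org=(hsv[...,0]>=7)&(hsv[...,0]<22)&(hsv[...,1]>140)&(hsv[...,2]>100)
n,l,st,ce=cv2.connectedComponentsWithStats(org.astype(np.uint8))
for i in range(1,n):
    if st[i,4]>8: print("org",st[i],ce[i],onz(c,*ce[i],0.10).round(4))
```

```text
((402.123046875, 258.71539306640625), (37.608673095703125, 43.987728118896484), 86.8201675415039) [[ 0.431 -0.266]
 [ 0.435 -0.395]
 [ 0.327 -0.393]
 [ 0.324 -0.266]] [np.float64(0.107), np.float64(0.129), np.float64(0.108), np.float64(0.127)]
((365.050048828125, 185.14999389648438), (56.60476303100586, 63.87800216674805), 71.56504821777344) [[ 0.649 -0.121]
 [ 0.708 -0.305]
 [ 0.544 -0.347]
 [ 0.489 -0.166]] [np.float64(0.167), np.float64(0.194), np.float64(0.169), np.float64(0.189)]
red [468  56   9  12  69] [471.4057971   60.68115942] [ 0.9945 -0.6007  0.062 ]
red [475  59   7  10  36] [477.94444444  63.52777778] [ 0.9848 -0.6212  0.062 ]
red [302 104  36  38 111] [325.32432432 122.36936937] [ 0.7914 -0.1254  0.062 ]
red [281 109   8   2   9] [284.11111111 109.11111111] [ 0.8358 -0.0028  0.062 ]
red [290 108   8   2   9] [293.11111111 108.11111111] [ 0.8385 -0.03    0.062 ]
red [264 110  19  36  77] [269.01298701 128.1038961 ] [0.7762 0.0438 0.062 ]
red [324 115   5   4  12] [325.91666667 116.25      ] [ 0.8109 -0.1281  0.062 ]
red [313 116   6   4  13] [315.15384615 117.53846154] [ 0.8072 -0.0954  0.062 ]
red [518 121   8   9  54] [521.59259259 124.75925926] [ 0.7793 -0.7376  0.062 ]
red [325 127   6   3  14] [327.5 128. ] [ 0.7735 -0.1312  0.062 ]
red [303 129   7   4  13] [305.92307692 130.46153846] [ 0.7668 -0.0662  0.062 ]
red [315 128   5   4  12] [316.91666667 129.25      ] [ 0.77   -0.0993  0.062 ]
red [284 141  17   3  19] [292.36842105 142.36842105] [ 0.7303 -0.0247  0.062 ]
red [382 191   6   5  23] [384.04347826 193.        ] [ 0.5715 -0.2884  0.062 ]
red [412 266   3   4   9] [413.33333333 267.44444444] [ 0.3534 -0.3597  0.062 ]
org [ 265  106   71   38 1763] [298.04594441 124.69767442] [ 0.7714 -0.041   0.1   ]
```

View pics/crop.png

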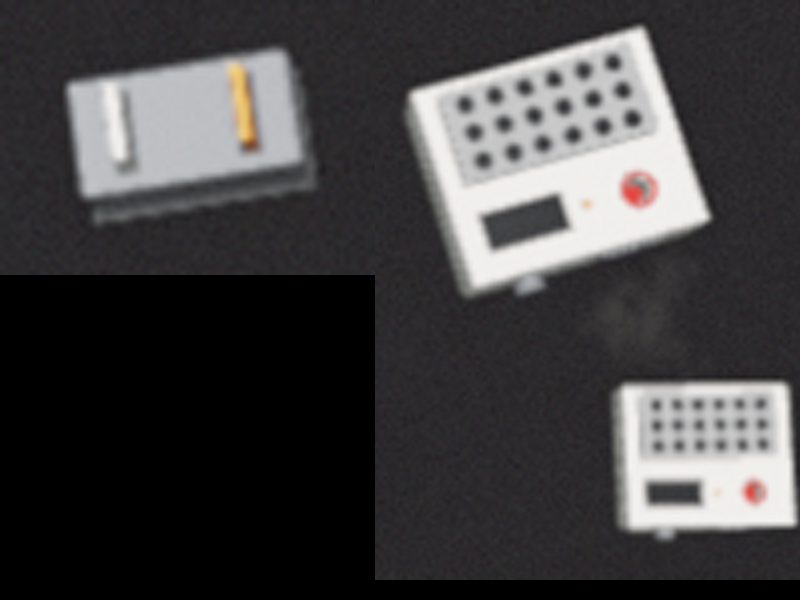

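The large heater at px (366,186) measures about 0.15 × 0.18 m once its visible sides are allowed for. The one at (403,259) is about 0.11 × 0.13 m, so the large one is meant. The crop shows its ring at px (386,192). Next come the key's coarse pose and the move plan.

```bash
cat >> h.py <<'E'
from scipy.spatial.transform import Rotation as Rn
def R_of(q): return Rn.from_quat([q[1],q[2],q[3],q[0]])
def delta(s,goal,yaw=None):
    """goal TCP world; yaw = world angle of tool y axis (mod pi), tool down. prints tool-frame shift cm in present tool axes, turn wz after tilt"""
    R=R_of(s["orientation"]);d=R.inv().apply(np.array(goal)-s["tcp_pos"])*100
    out={"t_cm":d.round(2)}
    if yaw is not None:
        best=None
        for y in(yaw,yaw+np.pi):
            Y=np.array([np.cos(y),np.sin(y),0]);Z=np.array([0,0,-1.]);X=np.cross(Y,Z)
            rv=(R.inv()*Rn.from_matrix(np.c_[X,Y,Z])).as_rotvec(degrees=True)
            out.setdefault("w_deg",[]).append(rv.round(2))
    return out
E
python3 - <<'E'
from h import *
s=get_state();c=eyes.calibration("top");w=eyes.calibration("wrist")
f=lambda x,y:(180+(x+.5)/5-.5,170+(y+.5)/5-.5)
A=onz(c,*f(238,66),.10);B=onz(c,*f(250,146),.10);print("key ends",A,B,np.linalg.norm(A-B))
C=[onz(c,*f(*p),.068) for p in((68,82),(287,50),(303,162),(82,198))];print("holder",np.round(C,3),np.mean(C,0))
print([np.linalg.norm(C[i]-C[i-1]).round(3) for i in range(4)])
print("ring",onz(c,386.25,192.25,.062))
R=R_of(s["orientation"]);T=np.array(w["camera_from_world"]);print("R",R.as_matrix().round(3));o=-T[:3,:3].T@T[:3,3]
print("cam in tool",R.inv().apply(o-s["tcp_pos"]), "view dir tool",R.inv().apply(-T[2,:3]))
yaw=np.arctan2(*(A-B)[[1,0]])+np.pi/2
k=(A+B)/2;print("yaw",np.degrees(yaw))
print(delta(s,[k[0],k[1],.33],yaw))
E
```

```text
key ends [0.60193837 0.16483117 0.1       ] [0.55560643 0.15810742 0.1       ] 0.04681727580080604
holder [[0.602 0.267 0.068]
 [0.618 0.139 0.068]
 [0.552 0.131 0.068]
 [0.534 0.258 0.068]] [0.57651566 0.19865592 0.068     ]
[np.float64(0.069), np.float64(0.128), np.float64(0.067), np.float64(0.129)]
ring [ 0.57364878 -0.29506797  0.062     ]
R [[-0.913  0.408 -0.001]
 [ 0.408  0.913 -0.001]
 [ 0.    -0.001 -1.   ]]
cam in tool [0.07333797 0.00137871 0.02985876] view dir tool [-2.86886441e-01  1.08671216e-04  9.57964591e-01]
yaw 98.2571929353434
{'t_cm': array([-46.24, -19.1 ,   7.42]), 'w_deg': [array([-7.000e-02, -3.000e-02, -3.237e+01]), array([-4.0000e-02,  1.0000e-01,  1.4763e+02])]}
```

carry_out([
  {"jaw": 1, "tx": -3.85, "ty": -1.59, "tz": 0.62},
  {"tx": -3.85, "ty": -1.59, "tz": 0.62},
  {"tx": -3.85, "ty": -1.59, "tz": 0.62},
  {"tx": -3.85, "ty": -1.59, "tz": 0.62},
  {"tx": -3.85, "ty": -1.59, "tz": 0.62},
  {"tx": -3.85, "ty": -1.59, "tz": 0.62},
  {"tx": -3.85, "ty": -1.59, "tz": 0.62},
  {"tx": -3.85, "ty": -1.59, "tz": 0.62},
  {"tx": -3.85, "ty": -1.59, "tz": 0.62},
  {"tx": -3.85, "ty": -1.59, "tz": 0.62},
  {"tx": -3.85, "ty": -1.59, "tz": 0.62},
  {"tx": -3.85, "ty": -1.59, "tz": 0.62},
  {"wz": -8.1},
  {"wz": -8.1},
  {"wz": -8.1},
  {"wz": -8.1},
  {},
])

```text
invalid input at $.motion[0]: expected keys jaw, tx, ty, tz, wx, wy, wz
```

Run:
```python
from h import *
s=get_state();print(s["clock"],s["tcp_pos"],s["joint_pos"].round(2),delta(s,[.579,.161,.33],np.radians(98.2)))
im=eyes.read_camera("wrist");cv2.imwrite("pics/w1.png",im);
```

```text
0.15 [0.23480496 0.52471266 0.40400492] [ 1.01  0.31  0.05  1.3  -0.    1.43] {'t_cm': array([-46.27, -19.13,   7.42]), 'w_deg': [array([-7.000e-02, -3.000e-02, -3.231e+01]), array([-4.0000e-02,  1.0000e-01,  1.4769e+02])]}
```

View pics/w1.png

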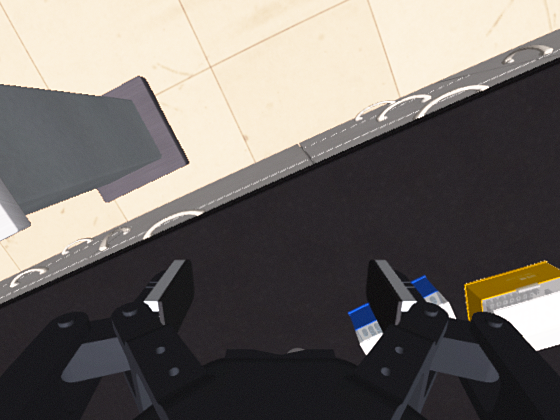

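The call was refused because every row needs all the keys, so the picture shows the unchanged start view. I'll resend it in full.

carry_out([
  {"jaw": 1, "tx": -3.85, "ty": -1.59, "tz": 0.62, "wx": 0, "wy": 0, "wz": 0},
  {"jaw": 1, "tx": -3.85, "ty": -1.59, "tz": 0.62, "wx": 0, "wy": 0, "wz": 0},
  {"jaw": 1, "tx": -3.85, "ty": -1.59, "tz": 0.62, "wx": 0, "wy": 0, "wz": 0},
  {"jaw": 1, "tx": -3.85, "ty": -1.59, "tz": 0.62, "wx": 0, "wy": 0, "wz": 0},
  {"jaw": 1, "tx": -3.85, "ty": -1.59, "tz": 0.62, "wx": 0, "wy": 0, "wz": 0},
  {"jaw": 1, "tx": -3.85, "ty": -1.59, "tz": 0.62, "wx": 0, "wy": 0, "wz": 0},
  {"jaw": 1, "tx": -3.85, "ty": -1.59, "tz": 0.62, "wx": 0, "wy": 0, "wz": 0},
  {"jaw": 1, "tx": -3.85, "ty": -1.59, "tz": 0.62, "wx": 0, "wy": 0, "wz": 0},
  {"jaw": 1, "tx": -3.85, "ty": -1.59, "tz": 0.62, "wx": 0, "wy": 0, "wz": 0},
  {"jaw": 1, "tx": -3.85, "ty": -1.59, "tz": 0.62, "wx": 0, "wy": 0, "wz": 0},
  {"jaw": 1, "tx": -3.85, "ty": -1.59, "tz": 0.62, "wx": 0, "wy": 0, "wz": 0},
  {"jaw": 1, "tx": -3.85, "ty": -1.59, "tz": 0.62, "wx": 0, "wy": 0, "wz": 0},
  {"jaw": 1, "tx": 0, "ty": 0, "tz": 0, "wx": 0, "wy": 0, "wz": -8.1},
  {"jaw": 1, "tx": 0, "ty": 0, "tz": 0, "wx": 0, "wy": 0, "wz": -8.1},
  {"jaw": 1, "tx": 0, "ty": 0, "tz": 0, "wx": 0, "wy": 0, "wz": -8.1},
  {"jaw": 1, "tx": 0, "ty": 0, "tz": 0, "wx": 0, "wy": 0, "wz": -8.1},
  {"jaw": 1, "tx": 0, "ty": 0, "tz": 0, "wx": 0, "wy": 0, "wz": 0},
])

```text
clock: 2.33
tcp_pos: [0.5786, 0.162, 0.3301]
orientation: [-0.0, -0.072, 0.997, 0.0]
wrist_force: [0.3, -0.6, 0.4]
finger_gap: 0.0859
```

Run:
```python
from h import *
s=get_state();print(s["clock"],s["tcp_pos"],s["joint_pos"].round(2),delta(s,[.579,.161,.33],np.radians(98.2)))
im=eyes.read_camera("wrist");cv2.imwrite("pics/w2.png",im);
```

```text
2.325 [0.5786056  0.16196453 0.33007039] [ 0.14  0.39 -0.02  1.15  0.   -0.  ] {'t_cm': array([-0.03, -0.1 ,  0.01]), 'w_deg': [array([ 0.  , -0.02,  0.  ]), array([ 4.0e-02,  1.0e-02, -1.8e+02])]}
```

View pics/w2.png

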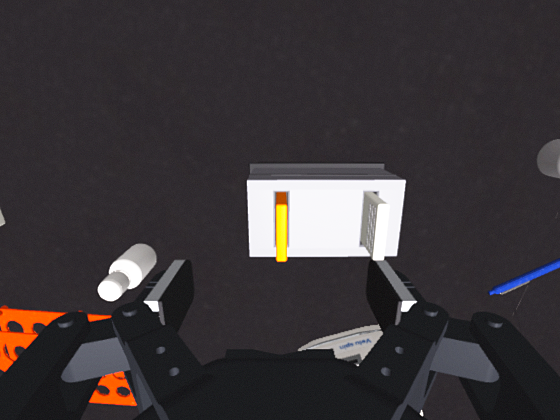

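The wrist view shows the key's top face (yellow) from about (281,205) to (281,261). The comb is in the other slot at (377,222) and the dropper at (130,270). Now I'll measure the top face precisely.

Run:
```python
from h import *
s=get_state();c=eyes.calibration("wrist");im=cv2.imread("pics/w2.png");hsv=cv2.cvtColor(im,cv2.COLOR_BGR2HSV)
sub=hsv[:,265:300]
print(sub[200:265:12,16])
m=np.zeros(im.shape[:2],np.uint8);m[180:275,265:300]=((hsv[...,0]>18)&(hsv[...,0]<30)&(hsv[...,1]>120)&(hsv[...,2]>200))[180:275,265:300]
ct=max(cv2.findContours(m,0,1)[0],key=cv2.contourArea);r=cv2.minAreaRect(ct);print(r)
P=np.array([onz(c,*p,.10) for p in cv2.boxPoints(r)]);print(P.round(4),P.mean(0),[np.linalg.norm(P[i]-P[i-1]).round(4) for i in range(4)])
L=max(((P[i]-P[i-1]) for i in range(2)),key=np.linalg.norm);print("yaw long",np.degrees(np.arctan2(L[1],L[0])))
# holder top
g=im.min(2);m=np.zeros(im.shape[:2],np.uint8);m[150:275,235:420]=(g>190)[150:275,235:420]
C=[onz(c,*p,.068) for p in((248,180),(405,181),(398,257),(249,256))];print(np.round(C,4),np.mean(C,0),[np.linalg.norm(C[i]-C[i-1]).round(4) for i in range(4)])
cv2.imwrite("pics/c2.png",cv2.resize(im[150:280,235:420],None,fx=4,fy=4,interpolation=cv2.INTER_CUBIC))
```

```text
[[ 12 255 181]
 [ 29 221 255]
 [ 29 222 255]
 [ 29 213 255]
 [ 29 234 255]
 [ 29 255 255]]
((281.0, 232.5), (55.0, 10.0), 90.0)
[[0.5633 0.1586 0.1   ]
 [0.5623 0.1655 0.1   ]
 [0.6043 0.1717 0.1   ]
 [0.6053 0.1644 0.1   ]] [0.58378973 0.16503122 0.1       ] [np.float64(0.0424), np.float64(0.007), np.float64(0.0424), np.float64(0.0074)]
yaw long -172.13015576566502
[[0.5551 0.1347 0.068 ]
 [0.5381 0.2588 0.068 ]
 [0.6038 0.2702 0.068 ]
 [0.6206 0.1428 0.068 ]] [0.5794066  0.20163316 0.068     ] [np.float64(0.066), np.float64(0.1253), np.float64(0.0667), np.float64(0.1285)]
```

View pics/c2.png

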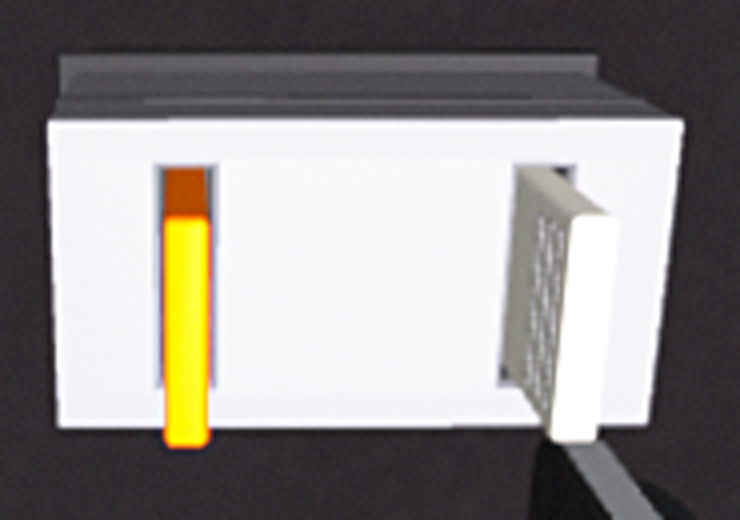

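The wrist view gives the key at (0.584,0.165), and holder geometry plus the top view put it near (0.582,0.163). The pad midpoint in the image shows about a 1 mm wrist-camera bias, so I'll aim at (0.583,0.164).

carry_out([
  {"jaw": -0.1, "tx": -0.46, "ty": 0.12, "tz": 0, "wx": 0, "wy": 0, "wz": 0},
  {"jaw": -0.1, "tx": 0, "ty": 0, "tz": 1.5, "wx": 0, "wy": 0, "wz": 0},
  {"jaw": -0.1, "tx": 0, "ty": 0, "tz": 1.5, "wx": 0, "wy": 0, "wz": 0},
  {"jaw": -0.1, "tx": 0, "ty": 0, "tz": 1.5, "wx": 0, "wy": 0, "wz": 0},
  {"jaw": -0.1, "tx": 0, "ty": 0, "tz": 1.5, "wx": 0, "wy": 0, "wz": 0},
  {"jaw": -0.1, "tx": 0, "ty": 0, "tz": 1.0, "wx": 0, "wy": 0, "wz": 0},
  {"jaw": -0.1, "tx": 0, "ty": 0, "tz": 1.0, "wx": 0, "wy": 0, "wz": 0},
  {"jaw": -0.1, "tx": 0, "ty": 0, "tz": 0, "wx": 0, "wy": 0, "wz": 0},
  {"jaw": -0.1, "tx": 0, "ty": 0, "tz": 0, "wx": 0, "wy": 0, "wz": 0},
])

```text
clock: 3.5
tcp_pos: [0.5833, 0.1639, 0.2507]
orientation: [0.0, -0.072, 0.997, 0.0]
wrist_force: [-0.7, -0.0, 0.3]
finger_gap: 0.0383
```

Run:
```python
from h import *
s=get_state();print(s["clock"],s["tcp_pos"],s["finger_gap"])
im=eyes.read_camera("wrist");cv2.imwrite("pics/w3.png",im)
```

```text
3.5 [0.58326352 0.16387924 0.25074114] 0.03827898071325411
```

View pics/w3.png

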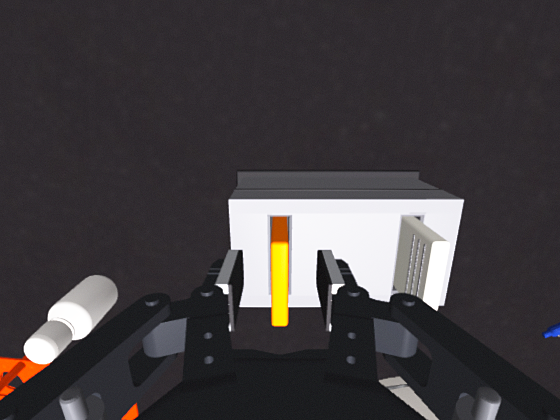

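The key is centred between the pads: the pad midpoint is about column 278.5, the key 279.5, an offset of about 0.5 mm. Going down 8 mm and gripping.

carry_out([
  {"jaw": -0.1, "tx": 0, "ty": 0.05, "tz": 0.75, "wx": 0, "wy": 0, "wz": 0},
  {"jaw": -0.1, "tx": 0, "ty": 0, "tz": 0, "wx": 0, "wy": 0, "wz": 0},
  {"jaw": -1, "tx": 0, "ty": 0, "tz": 0, "wx": 0, "wy": 0, "wz": 0},
  {"jaw": -1, "tx": 0, "ty": 0, "tz": 0, "wx": 0, "wy": 0, "wz": 0},
  {"jaw": -1, "tx": 0, "ty": 0, "tz": 0, "wx": 0, "wy": 0, "wz": 0},
  {"jaw": -1, "tx": 0, "ty": 0, "tz": 0, "wx": 0, "wy": 0, "wz": 0},
  {"jaw": -1, "tx": 0, "ty": 0, "tz": 0, "wx": 0, "wy": 0, "wz": 0},
  {"jaw": -1, "tx": 0, "ty": 0, "tz": 0, "wx": 0, "wy": 0, "wz": 0},
], force=60)

```text
clock: 4.55
tcp_pos: [0.583, 0.1644, 0.243]
orientation: [0.0, -0.072, 0.997, 0.0]
wrist_force: [0.1, 0.2, 1.1]
finger_gap: 0.0071
```

Run:
```python
from h import *
s=get_state();print(s["clock"],s["tcp_pos"],s["finger_gap"],s["wrist_force"],s["ft_torque"])
c=eyes.calibration("wrist");im=eyes.read_camera("wrist");cv2.imwrite("pics/w4.png",im)
hsv=cv2.cvtColor(im,cv2.COLOR_BGR2HSV)
m=((hsv[...,0]>18)&(hsv[...,0]<31)&(hsv[...,1]>120)&(hsv[...,2]>200)).astype(np.uint8)
ct=max(cv2.findContours(m,0,1)[0],key=cv2.contourArea);r=cv2.boundingRect(ct);print(r)
for v in (r[1],r[1]+r[3]-1):
  p=onz(c,r[0]+r[2]/2-.5,v,.10);print(p, R_of(s["orientation"]).inv().apply(p-s["tcp_pos"]))
```

```text
4.55 [0.58304136 0.16439119 0.24297012] 0.007134067477438569 [0.11034566 0.24025205 1.1087164 ] [0.15431255 0.08478877 0.01675464]
(271, 251, 18, 87)
[0.56259519 0.16261991 0.1       ] [0.02054351 0.00117355 0.14296232]
[0.60546049 0.16881387 0.1       ] [-0.02276695  0.00112018  0.14297918]
```

View pics/w4.png

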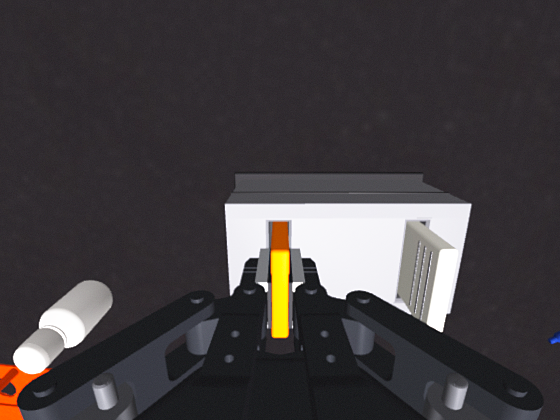

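The key is gripped (gap about 7 mm) and shows no load. Lifting straight up.

carry_out([
  {"jaw": -1, "tx": 0, "ty": 0, "tz": -0.5, "wx": 0, "wy": 0, "wz": 0},
  {"jaw": -1, "tx": 0, "ty": 0, "tz": -1, "wx": 0, "wy": 0, "wz": 0},
  {"jaw": -1, "tx": 0, "ty": 0, "tz": -1, "wx": 0, "wy": 0, "wz": 0},
  {"jaw": -1, "tx": 0, "ty": 0, "tz": -1, "wx": 0, "wy": 0, "wz": 0},
  {"jaw": -1, "tx": 0, "ty": 0, "tz": -1, "wx": 0, "wy": 0, "wz": 0},
  {"jaw": -1, "tx": 0, "ty": 0, "tz": -1, "wx": 0, "wy": 0, "wz": 0},
  {"jaw": -1, "tx": 0, "ty": 0, "tz": -1, "wx": 0, "wy": 0, "wz": 0},
  {"jaw": -1, "tx": 0, "ty": 0, "tz": -1, "wx": 0, "wy": 0, "wz": 0},
  {"jaw": -1, "tx": 0, "ty": 0, "tz": -1, "wx": 0, "wy": 0, "wz": 0},
  {"jaw": -1, "tx": 0, "ty": 0, "tz": -1, "wx": 0, "wy": 0, "wz": 0},
  {"jaw": -1, "tx": 0, "ty": 0, "tz": -1, "wx": 0, "wy": 0, "wz": 0},
  {"jaw": -1, "tx": 0, "ty": 0, "tz": -1, "wx": 0, "wy": 0, "wz": 0},
  {"jaw": -1, "tx": 0, "ty": 0, "tz": 0, "wx": 0, "wy": 0, "wz": 0},
  {"jaw": -1, "tx": 0, "ty": 0, "tz": 0, "wx": 0, "wy": 0, "wz": 0},
])

```text
clock: 6.35
tcp_pos: [0.5829, 0.1643, 0.3576]
orientation: [-0.0, -0.072, 0.997, 0.0]
wrist_force: [-0.5, -0.3, -1.3]
finger_gap: 0.0066
```

Run:
```python
from h import *
s=get_state();print(s["clock"],s["tcp_pos"],s["finger_gap"],s["wrist_force"],s["ft_torque"])
im=eyes.read_camera("wrist");c=eyes.read_camera("scene")
o=np.hstack([im[180:400,180:380],c[100:320,140:340]]);cv2.imwrite("pics/w5.png",cv2.resize(o,None,fx=2,fy=2))
```

```text
6.35 [0.58289894 0.1643117  0.35756439] 0.006634735462009314 [-0.46617835 -0.28350644 -1.31352787] [-0.00788054 -0.00404866  0.01521571]
```

View pics/w5.png

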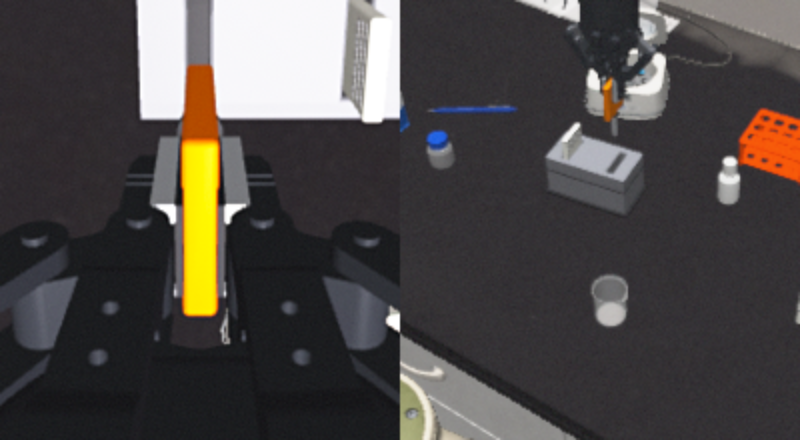

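The key is clear of the holder and the comb is still in its slot. Going over the heater, slightly beyond the ring, so that the wrist camera sees it.

carry_out([
  {"jaw": -1, "tx": 0.17, "ty": -2.0, "tz": 0, "wx": 0, "wy": 0, "wz": 0},
  {"jaw": -1, "tx": 0.17, "ty": -3.8, "tz": 0, "wx": 0, "wy": 0, "wz": 0},
  {"jaw": -1, "tx": 0.17, "ty": -3.8, "tz": 0, "wx": 0, "wy": 0, "wz": 0},
  {"jaw": -1, "tx": 0.17, "ty": -3.8, "tz": 0, "wx": 0, "wy": 0, "wz": 0},
  {"jaw": -1, "tx": 0.17, "ty": -3.8, "tz": 0, "wx": 0, "wy": 0, "wz": 0},
  {"jaw": -1, "tx": 0.17, "ty": -3.8, "tz": 0, "wx": 0, "wy": 0, "wz": 0},
  {"jaw": -1, "tx": 0.17, "ty": -3.8, "tz": 0, "wx": 0, "wy": 0, "wz": 0},
  {"jaw": -1, "tx": 0.17, "ty": -3.8, "tz": 0, "wx": 0, "wy": 0, "wz": 0},
  {"jaw": -1, "tx": 0.17, "ty": -3.8, "tz": 0, "wx": 0, "wy": 0, "wz": 0},
  {"jaw": -1, "tx": 0.17, "ty": -3.8, "tz": 0, "wx": 0, "wy": 0, "wz": 0},
  {"jaw": -1, "tx": 0.17, "ty": -3.8, "tz": 0, "wx": 0, "wy": 0, "wz": 0},
  {"jaw": -1, "tx": 0.17, "ty": -3.8, "tz": 0, "wx": 0, "wy": 0, "wz": 0},
  {"jaw": -1, "tx": 0.1, "ty": -2.0, "tz": 0, "wx": 0, "wy": 0, "wz": 0},
  {"jaw": -1, "tx": 0, "ty": 0, "tz": 0, "wx": 0, "wy": 0, "wz": 0},
  {"jaw": -1, "tx": 0, "ty": 0, "tz": 0, "wx": 0, "wy": 0, "wz": 0},
])

```text
clock: 8.32
tcp_pos: [0.6276, -0.2912, 0.3577]
orientation: [-0.0, -0.073, 0.997, 0.0]
wrist_force: [-0.8, 0.0, -1.3]
finger_gap: 0.0071
```

Run:
```python
from h import *
s=get_state();print(s["clock"],s["tcp_pos"],s["orientation"],s["finger_gap"],s["wrist_force"])
c=eyes.calibration("wrist");im=eyes.read_camera("wrist");cv2.imwrite("pics/w6.png",im)
cv2.imwrite("pics/s6.png",eyes.read_camera("scene"));cv2.imwrite("pics/t6.png",eyes.read_camera("top"))
hsv=cv2.cvtColor(im,cv2.COLOR_BGR2HSV)
red=((hsv[...,0]<6)|(hsv[...,0]>174))&(hsv[...,1]>120)&(hsv[...,2]>100)
n,l,st,ce=cv2.connectedComponentsWithStats(red.astype(np.uint8))
for i in range(1,n):
    if st[i,4]>30: print(st[i],ce[i],onz(c,*ce[i],.062))
```

```text
8.325 [ 0.62764865 -0.29115695  0.35767862] [-2.21436894e-04 -7.25953378e-02  9.97361337e-01  4.81240747e-04] 0.007128459911876919 [-0.78707892  0.04637046 -1.26743078]
[270 131  32  33 340] [285.78529412 146.95588235] [ 0.577088  -0.2913564  0.062    ]
[278 138  15  16 195] [285.08717949 145.46153846] [ 0.5758964 -0.2921561  0.062    ]
```

View pics/w6.png

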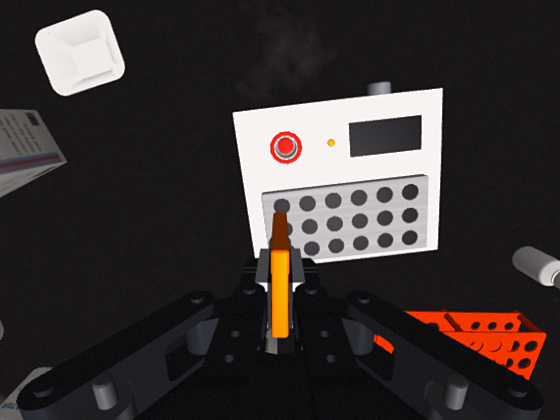

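The wrist view shows the ring at (285.5,147), which is world (0.577,-0.291), with the button inside it. The bias-corrected top view gives the same target TCP of (0.576,-0.2925). Moving over it and down to about 8 mm above the ring.

carry_out([
  {"jaw": -1, "tx": 1.7, "ty": 0.2, "tz": 0, "wx": 0, "wy": 0, "wz": 0},
  {"jaw": -1, "tx": 1.7, "ty": 0.2, "tz": 0, "wx": 0, "wy": 0, "wz": 0},
  {"jaw": -1, "tx": 1.7, "ty": 0.2, "tz": 0, "wx": 0, "wy": 0, "wz": 0},
  {"jaw": -1, "tx": 0, "ty": 0, "tz": 2, "wx": 0, "wy": 0, "wz": 0},
  {"jaw": -1, "tx": 0, "ty": 0, "tz": 2, "wx": 0, "wy": 0, "wz": 0},
  {"jaw": -1, "tx": 0, "ty": 0, "tz": 1, "wx": 0, "wy": 0, "wz": 0},
  {"jaw": -1, "tx": 0, "ty": 0, "tz": 0, "wx": 0, "wy": 0, "wz": 0},
  {"jaw": -1, "tx": 0, "ty": 0, "tz": 0, "wx": 0, "wy": 0, "wz": 0},
])

```text
clock: 9.48
tcp_pos: [0.5769, -0.2933, 0.3087]
orientation: [0.001, -0.073, 0.997, -0.0]
wrist_force: [0.3, 0.2, -0.3]
finger_gap: 0.007
```

Run:
```python
from h import *
s=get_state();print(s["clock"],s["tcp_pos"],s["finger_gap"],s["wrist_force"],delta(s,[.5761,-.2926,.3077]))
a=eyes.read_camera("wrist");b=eyes.read_camera("scene");cv2.imwrite("pics/w7.png",a);cv2.imwrite("pics/s7.png",b)
o=np.hstack([cv2.resize(a[120:320,190:370],None,fx=2.5,fy=2.5),cv2.resize(b[185:285,335:425],None,fx=5,fy=5,interpolation=cv2.INTER_CUBIC)])
o=cv2.resize(o,(800,int(o.shape[0]*800/o.shape[1])));cv2.imwrite("pics/c7.png",o)
```

```text
9.475 [ 0.57686976 -0.29327227  0.30867516] 0.0070040048204802 [ 0.31257347  0.1969156  -0.26237265] {'t_cm': array([0.07, 0.08, 0.1 ])}
```

View pics/c7.png

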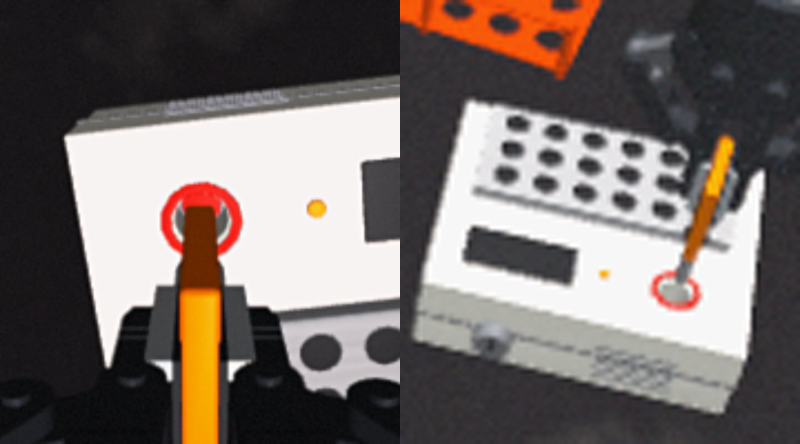

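Run:
```python
from h import *
c=eyes.calibration("scene");s=get_state();b=cv2.imread("pics/s7.png")
f=lambda p:np.array(proj(c,p))
t=s["tcp_pos"]
print("key axis bias-predicted tip px",f([t[0],t[1],.0707]),"ring",f([.5767,-.2925,.062]))
hsv=cv2.cvtColor(b,cv2.COLOR_BGR2HSV)[235:265,380:415]
red=((hsv[...,0]<8)|(hsv[...,0]>172))&(hsv[...,1]>100)
ys,xs=np.nonzero(red);r=cv2.fitEllipse(np.c_[xs+380,ys+235].astype(np.float32));print(r,onz(c,*r[0],.062), (xs.min()+380,xs.max()+380,ys.min()+235,ys.max()+235))
o=cv2.resize(b[225:265,375:420],None,fx=14,fy=14,interpolation=cv2.INTER_CUBIC);cv2.imwrite("pics/c8.png",o)
```

```text
key axis bias-predicted tip px [397.66812159 247.23550422] ring [396.5061138  249.31964545]
((396.6902160644531, 250.0187530517578), (7.208374977111816, 9.857213973999023), 109.68070983886719) [ 0.57480174 -0.29369527  0.062     ] (np.int64(392), np.int64(402), np.int64(246), np.int64(254))
```

View pics/c8.png

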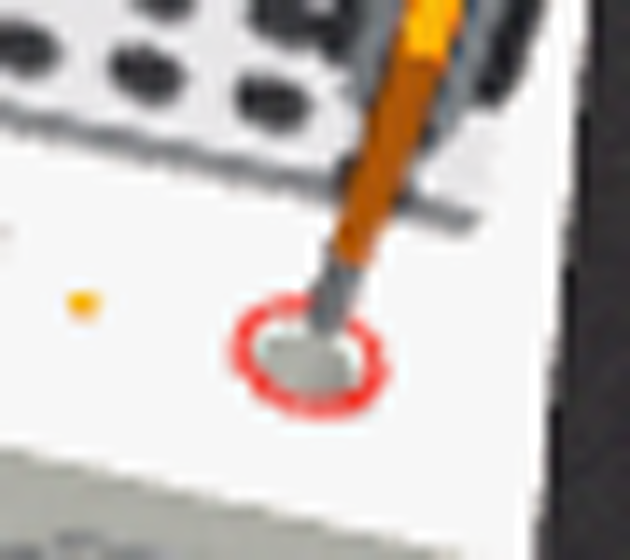

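The tip at scene px (397.7,248) and the ring centre at (396.7,250) match the aligned prediction to within about 1 mm. I'll apply the small correction and go in through the ring, stopping just before button contact.

carry_out([
  {"jaw": -1, "tx": 0.07, "ty": 0.07, "tz": 0, "wx": 0, "wy": 0, "wz": 0},
  {"jaw": -1, "tx": 0, "ty": 0, "tz": 0.6, "wx": 0, "wy": 0, "wz": 0},
  {"jaw": -1, "tx": 0, "ty": 0, "tz": 0.6, "wx": 0, "wy": 0, "wz": 0},
  {"jaw": -1, "tx": 0, "ty": 0, "tz": 0.6, "wx": 0, "wy": 0, "wz": 0},
  {"jaw": -1, "tx": 0, "ty": 0, "tz": 0.6, "wx": 0, "wy": 0, "wz": 0},
  {"jaw": -1, "tx": 0, "ty": 0, "tz": 0, "wx": 0, "wy": 0, "wz": 0},
  {"jaw": -1, "tx": 0, "ty": 0, "tz": 0, "wx": 0, "wy": 0, "wz": 0},
])

```text
clock: 10.45
tcp_pos: [0.5757, -0.2929, 0.2838]
orientation: [0.0, -0.072, 0.997, 0.0]
wrist_force: [-0.4, -0.7, -1.0]
finger_gap: 0.0072
```

Run:
```python
from h import *
s=get_state();print(s["clock"],s["tcp_pos"],s["finger_gap"],s["wrist_force"],s["ft_torque"],"tip z",s["tcp_pos"][2]-.238,delta(s,[.5761,-.2926,.280]))
b=eyes.read_camera("scene");cv2.imwrite("pics/c9.png",cv2.resize(b[205:265,365:425],None,fx=9,fy=9,interpolation=cv2.INTER_CUBIC))
```

```text
10.45 [ 0.57573771 -0.29285122  0.28382366] 0.007228091755041198 [-0.36723051 -0.73689841 -0.95125018] [ 0.04051397 -0.02838164  0.00985206] tip z 0.045823657885482705 {'t_cm': array([-0.04,  0.02,  0.38])}
```

View pics/c9.png

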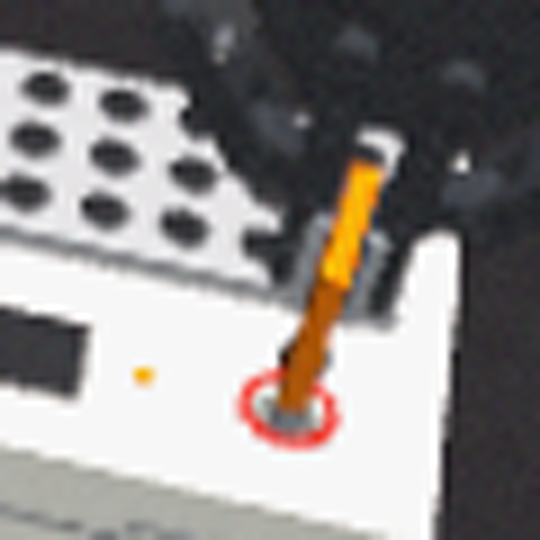

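The pin is inside the ring, with no contact force yet. Pressing in small steps.

carry_out([
  {"jaw": -1, "tx": 0, "ty": 0, "tz": 0.3, "wx": 0, "wy": 0, "wz": 0},
  {"jaw": -1, "tx": 0, "ty": 0, "tz": 0.3, "wx": 0, "wy": 0, "wz": 0},
  {"jaw": -1, "tx": 0, "ty": 0, "tz": 0.2, "wx": 0, "wy": 0, "wz": 0},
  {"jaw": -1, "tx": 0, "ty": 0, "tz": 0, "wx": 0, "wy": 0, "wz": 0},
  {"jaw": -1, "tx": 0, "ty": 0, "tz": 0, "wx": 0, "wy": 0, "wz": 0},
], force=80)

```text
clock: 11.12
tcp_pos: [0.5758, -0.2929, 0.2761]
orientation: [0.0, -0.072, 0.997, -0.0]
wrist_force: [0.5, -0.7, 1.9]
finger_gap: 0.0064
```

carry_out([
  {"jaw": -1, "tx": 0, "ty": 0, "tz": 0.2, "wx": 0, "wy": 0, "wz": 0},
  {"jaw": -1, "tx": 0, "ty": 0, "tz": 0.1, "wx": 0, "wy": 0, "wz": 0},
  {"jaw": -1, "tx": 0, "ty": 0, "tz": 0, "wx": 0, "wy": 0, "wz": 0},
  {"jaw": -1, "tx": 0, "ty": 0, "tz": 0, "wx": 0, "wy": 0, "wz": 0},
])

```text
clock: 11.62
tcp_pos: [0.5758, -0.2929, 0.273]
orientation: [0.0, -0.072, 0.997, -0.0]
wrist_force: [1.1, -0.6, 2.2]
finger_gap: 0.0064
```

carry_out([
  {"jaw": -1, "tx": 0, "ty": 0, "tz": 0.1, "wx": 0, "wy": 0, "wz": 0},
  {"jaw": -1, "tx": 0, "ty": 0, "tz": 0.1, "wx": 0, "wy": 0, "wz": 0},
  {"jaw": -1, "tx": 0, "ty": 0, "tz": 0, "wx": 0, "wy": 0, "wz": 0},
  {"jaw": -1, "tx": 0, "ty": 0, "tz": 0, "wx": 0, "wy": 0, "wz": 0},
])

```text
clock: 12.12
tcp_pos: [0.5758, -0.2929, 0.2717]
orientation: [0.001, -0.072, 0.997, -0.0]
wrist_force: [-0.7, 0.2, 7.6]
finger_gap: 0.007
```

The force has jumped past the spring's range with the tip at z = 0.034 m, so the button is at its stop. Adding a little margin and checking.

carry_out([
  {"jaw": -1, "tx": 0, "ty": 0, "tz": 0.06, "wx": 0, "wy": 0, "wz": 0},
  {"jaw": -1, "tx": 0, "ty": 0, "tz": 0, "wx": 0, "wy": 0, "wz": 0},
  {"jaw": -1, "tx": 0, "ty": 0, "tz": 0, "wx": 0, "wy": 0, "wz": 0},
  {"jaw": -1, "tx": 0, "ty": 0, "tz": 0, "wx": 0, "wy": 0, "wz": 0},
])

```text
clock: 12.62
tcp_pos: [0.5758, -0.2928, 0.2716]
orientation: [0.001, -0.072, 0.997, -0.0]
wrist_force: [-0.8, 0.5, 10.1]
finger_gap: 0.0068
```

Run:
```python
from h import *
s=get_state();print(s["clock"],s["tcp_pos"],s["finger_gap"],s["wrist_force"],s["ft_torque"])
a=eyes.read_camera("wrist");b=eyes.read_camera("scene");t=eyes.read_camera("top")
o=np.hstack([cv2.resize(a[130:350,180:380],(400,440)),cv2.resize(b[205:265,365:420],(400,440),interpolation=cv2.INTER_CUBIC)]);cv2.imwrite("pics/c10.png",o);cv2.imwrite("pics/s10.png",b)
print(get_state()["wrist_force"])
```

```text
12.625 [ 0.57581301 -0.29284153  0.27160739] 0.006833771756701018 [-0.75249962  0.5038254  10.11391849] [ 0.12886215  0.23310012 -0.00181229]
[-0.74332733  0.02909366 10.84050915]
```

View pics/c10.png

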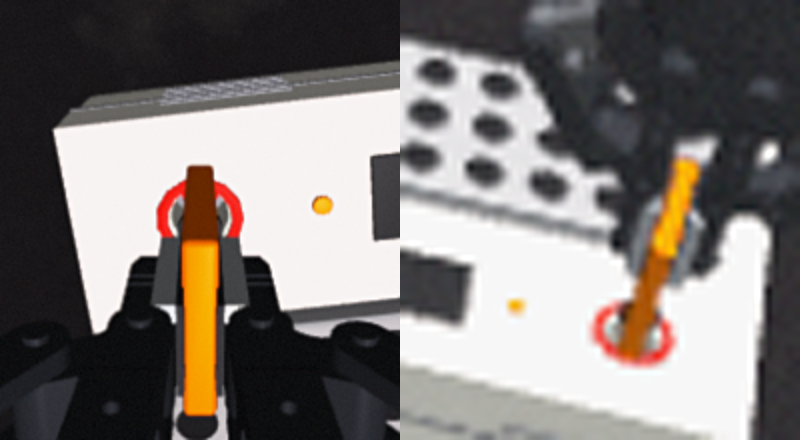

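View pics/s10.png

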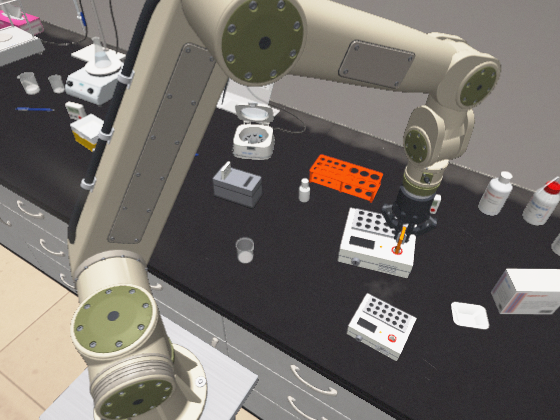

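The key is upright in the ring and the button is at its stop depth under about 11 N. The comb, beaker and dropper have not moved. Handing in.

```bash
python3 -c "
from h import *
env.hand_in();s=get_state();print(s['clock'],s['tcp_pos'],s['wrist_force'])"
```

```text
the job is handed in; nothing more can be done
the job is handed in; nothing more can be done
```

I drew the orange key straight up out of its holder and put its pin through the red-ringed hole in the larger heater. The button is pressed to its stop, and the job was handed in at about 12.8 s with the key still gripped upright. No verdict was given.

**Last checks**
- **Depth:** the pin tip is at z ≈ 0.0336 m, about 28 mm below the ring's upper face, which matches the button's full 8 mm travel. This comes from the measured arm pose and assumes the key did not slip in the grip.
- **Force:** the push rose gradually at first, as the spring would give, then jumped at the stop. It ended at 10–11 N, above the 4.5 N needed to hold the button down.
- **Pictures:** the last wrist and scene views show the key upright and inside the ring. The comb is still in its slot, and the beaker and dropper have not moved. The arm hid the reagent bottle in the last scene view; the tool did not go near it.

**What failed or disagreed**
- My first move call was refused because its rows lacked some of the required keys. Nothing moved.
- The top and wrist cameras disagreed by 2–4 mm. I allowed for that by measuring the key and the ring with the same camera.
- The state could not be read after hand-in, so the one-second hold was not checked.

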